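# Fit the wide-hole block into the shaking block heater

### The job

The sample vials are to be warmed, so fit the aluminium block with the six wide holes into the carrier of the shaking block heater: hook its tongue under the steel lip at the back, then swing the front down and press until the spring catch snaps over the lug and the block lies flat on the heated plate. Leave the block with the small holes where it lies, and do not knock over the vials or the little beaker.

Things in the scene. Friction and masses are not known exactly. Their poses are not given: they have to be found in the camera images.
- heater: Shaking block heater, white housing 218 x 160 mm, fixed. Origin at table height; x points to its back (the side with the steel lip), -x to its sloping control panel, z up. On it rides a grey carrier, 164 x 132 mm, with the well, lip and catch. The carrier's drive has stopped and locked it, square to the housing, up to 8 mm off centre fore-aft and 5 mm sideways: where, is not reported.
- heater_well (a point): Where the centre of the floor of the carrier's well would be with the carrier centred: 42 mm above the table, over the heater's origin, axes as the heater's; the carrier, and all the x and y given for it, may be off by that much. The well is 8.5 mm deep, from x = -51.5 to +61.5 mm, 97 mm wide at the floor and 108 mm at the top of its sloped sides. A seated block has 1.5 mm play in x, 2.5 mm in y.
- catch (a joint): Spring catch, a black pawl 29 mm wide at the middle of the well's front end, standing 27 mm above its floor. 0 = upright, where its spring holds it; grows (rad) as it is pushed to the front. Its sloped nose ends at x = -53 mm of the well, underside 10 mm above the floor. A block swung down pushes it aside (to about 0.2) at 5 to 15 N on the block's front, more than its weight gives, then it snaps over the lug.
- wide_block_grip (a point): Centre of the grip bar of the loose aluminium block with six wide holes (26 mm). Black bar, 12 mm thick along x, 60 mm long along y, 16 mm high, on two posts, 24 mm clear above the block's top. It lies 58 mm above the underside, over the block's centre. Axes: x towards the tongue, z up.
- wide_block_tongue (a point): Middle of the end face of that block's tongue: 60 mm from the block's centre along x, 2.5 mm above the underside. The tongue, 72 mm wide, 5 mm thick, level with the underside, stands 10 mm out of the +x face. It goes under the lip: a 3 mm steel strip 88 mm wide whose front edge is 54 mm behind the well's centre, over a slot 8.5 mm high and 7.5 mm deep. Tilted 15 degrees, the tongue still fits.
- wide_block_lug (a point): Middle of the end of that block's lug, 56 mm from its centre along -x, 6 mm above the underside. The lug, 24 mm wide, 6 mm high, stands 6 mm out of the -x face. The block without tongue and lug is 100 mm (x) by 92 mm (y) by 26 mm high, 0.3 to 0.6 kg; its top has a plain strip 12 mm wide along the -x and +x edges. Axes as the block's.
- narrow_block_grip (a point): Centre of the like grip bar on the other aluminium block, which has 24 small holes (11.5 mm) and otherwise the same shape and size. It stays where it lies.
- vial_1: Small glass vial with a white cap, 25 mm across, 47 mm high, upright, loose; origin at the centre of its underside. A bystander.
- vial_2: Small glass vial with a red cap, 25 mm across, 47 mm high, upright, loose; origin at the centre of its underside. A bystander.
- beaker_50: Small clear beaker, 43 x 48 mm, 56 mm high, upright, loose; origin at the centre of its underside. A bystander.

How it is judged:
By the outcome, as a careful person would: the job done as asked, in the order asked, and still so for the second after the job is handed in, with the robot touching nothing.
It also fails if it takes over 54 s, if anything falls off the work surface, if the arm or the gripper's body presses on something with over 40 N, if the wrist force passes 120 N, or if a joint passes its speed limit or range.

### The arm

A 6-joint arm with a two-finger parallel gripper is mounted at the origin on a cart in front of the work surface, level with it; the furniture and walls round the work are solid. World frame = base frame: x ahead of the robot, y to its left, z up, the work surface at z = 0. Lengths are in m, angles in rad, forces in N, time in s.
With the tool pointing down it reaches from about 0.35 to 0.8 m from the base axis. Payload 7.3 kg.
Tool frame: the origin (TCP) lies on the centre line of the jaws, within the pads' length; the fingertips stand 11 mm ahead of it and the grasp point (between the pads) lies 8 mm behind it; z points along the fingers, x is the direction in which the jaws open and shut, and the axes are right-handed (so a half turn about z gives the same grasp; the last joint's range is limited). The gripper opens to 85 mm and grips with 20 to 120 N. Pads are 22 mm wide; open, the fingers measure 114 mm over their backs; the gripper's body (76 mm by 85 mm) begins 54 mm behind the grasp point. The pads swing forward as they close: fully open they stand 13 mm farther back than shut.
Start: joints at [-1.41, 0.342, 1.524, -0, 1.275, -0.146], TCP at [0.159, -0.5, 0.242] pointing down, gripper open.
Joint ranges: [-2.53, 2.53], [-0.77, 2.02], [0.04, 2.7], [-1, 4.14], [0.28, 2.66], [-3.11, 3.11]. Speed limits (rad/s): [2.57, 2.57, 3.14, 3.14, 3.14, 3.14].

### API

Orientations are given as a rotation vector (axis times angle).
In Python, from workcell import env gives the robot as it stands.
- The arm moves only by the tool jog_arm, never from a script. Its argument "increments" is a list of rows, each a list of 7 numbers: the finger opening in m, from 0 to 0.0854, then the shift along the tool's x, y, z in m, then the turn, a rotation vector about the tool's x, y, z in rad. A call has 1 to 8 rows; each row is the pose to reach, as a shift and turn from the pose commanded when the call began, along the tool's axes at that moment; what a row does not reach only later rows make up. A row lasts 1/10 s, in which the tool goes at most 50 mm and 8.59 degrees, less where a joint would pass 70% of its speed; a pose out of reach is approached as far as the arm can. A call with a gripper value outside its range is refused whole. The fingers move at their own pace and stop on an object; "squeeze" is the grip in N (left out, the last holds). Time passes only in rows, so rows that repeat a pose let the fingers close. It gives the time, the measured TCP pose, the force and the opening at its end, in the units of the state.
- env.sense(): the state, without advancing time (a new reading comes with each control period).
- env.read_camera(name): name is "side" or "top"; returns the picture (400x640x3 uint8, red, green, blue); there is no depth.
- env.camera_model(name): a dict with "K" (3x3 intrinsics, pixels), "distortion" ([k1, k2, p1, p2, k3] as OpenCV has them; the pictures are not rectified), "R" (3x3) and "t" (3): a world point X has camera coordinates R X + t. Camera axes: x right, y down, z forward; pixel columns grow to the right and rows downward; lengths in m; the calibration is good to about 2 mm. A picture is of the moment at which its call begins. camera_model takes no time and is no camera call.
- env.sign_off(): hands the job in, once; it reports no verdict.
The state is a dict: "clock": time; "joint_pos": joint angles; "qd": joint speeds; "joint_torque": joint torques, N m; "ee_pos": TCP position; "eef_rot": TCP orientation; "force": force on the tool from outside, world axes, zero at the start; "torque": the same for the moment, N m; "width": opening from 0.0 (shut) to 1.0 (fully open).
Only numpy, scipy, OpenCV 4.12 (cv2) and the standard library are available. Lean on these libraries where they do the work, as an engineer would, in place of code of your own. Each camera call takes 0.05 s, during which the arm holds its last target.

## Working session

There is one attempt and no reset: what is moved stays moved. The work goes in short steps, Python scripts to look and compute and a tool call to move; the robot and the scene stay as the last step left them, time stands still between calls to the robot, and variables do not carry over. Pictures are saved under pics/ and viewed, and the job is handed in when it is done.

Besides the shell and the picture viewer there is one more tool, called after "Request:" in YAML: its name, and indented under it one key for each argument. jog_arm: Moves the arm, as the interface text tells. Its arguments: {"type":"object","properties":{"increments":{"type":"array","items":{"type":"array","items":{"type":"number"}}},"squeeze":{"type":"number"}},"required":["increments"]}

```bash
mkdir -p pics; ls
python3 - <<'E'
from workcell import env
import cv2,numpy as np
s=env.sense();print(s)
for n in("side","top"):
    m=env.camera_model(n);print(n,m, -np.array(m['R']).T@np.array(m['t']))
    cv2.imwrite(f"pics/{n}0.png",env.read_camera(n)[:,:,::-1])
E
```

```text
pics
{'clock': 0.0, 'joint_pos': array([-1.40995909e+00,  3.42724304e-01,  1.52503914e+00,  1.88294777e-05,
        1.27538687e+00, -1.46013025e-01]), 'qd': array([ 6.21970066e-04,  1.48651877e-03, -1.62548519e-03,  7.93360785e-04,
       -4.93868253e-05, -2.23280335e-04]), 'joint_torque': array([ 1.37294712e-03, -4.33679044e+01, -2.46012694e+01, -1.06379775e-04,
        8.03426548e-03,  7.34146056e-06]), 'ee_pos': array([ 0.15853712, -0.50008225,  0.2416174 ]), 'eef_rot': array([-2.53393863e+00,  1.85521105e+00,  1.72243846e-03]), 'force': array([-0.63149532,  0.21471725, -0.37697648]), 'torque': array([ 0.04659442, -0.02721683, -0.01440536]), 'width': 1.0006941934546636}
side {'K': array([[452.91493024,   0.        , 321.50693936],
       [  0.        , 452.91493024, 198.80217471],
       [  0.        ,   0.        ,   1.        ]]), 'distortion': array([-0.01194899,  0.        ,  0.        ,  0.        ,  0.        ]), 'R': array([[ 0.99487671, -0.09927608, -0.01909443],
       [-0.07901434, -0.64575905, -0.75944189],
       [ 0.06306401,  0.75705978, -0.65029487]]), 't': array([-0.52917308,  0.13124245,  1.0027198 ])} [ 0.47359647 -0.72690206  0.7416303 ]
top {'K': array([[497.09659299,   0.        , 318.42245492],
       [  0.        , 497.09659299, 199.8505297 ],
       [  0.        ,   0.        ,   1.        ]]), 'distortion': array([-0.15507005,  0.        ,  0.        ,  0.        ,  0.        ]), 'R': array([[ 0.0049132 , -0.99997892,  0.00424548],
       [-0.99563193, -0.00528759, -0.09321537],
       [ 0.09323585, -0.00376895, -0.99563692]]), 't': array([0.05203646, 0.51640502, 1.23734216])} [0.39852901 0.05942938 1.2798595 ]
```

View pics/side0.png

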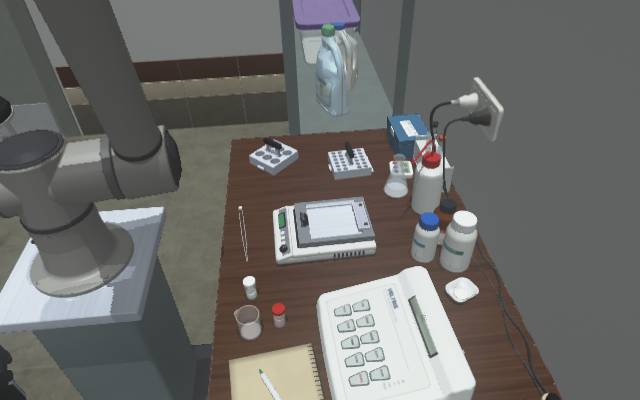

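View pics/top0.png

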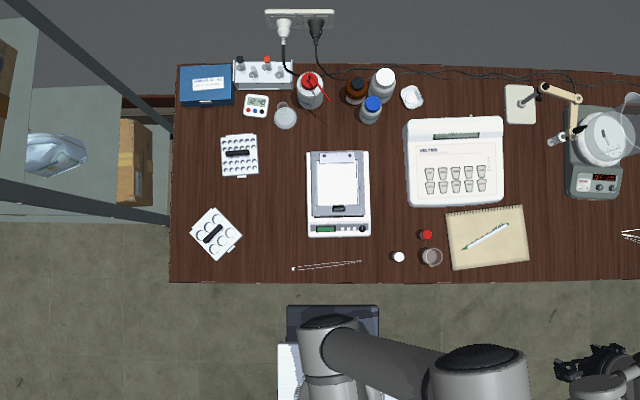

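The top view shows the wide block near (215,234), the narrow block near (239,155), the heater with its catch near (338,208), and the vials and beaker near (398–432, 235–257). I'll zoom in next.

Run:
```python
import cv2
t=cv2.imread('pics/top0.png');s=cv2.imread('pics/side0.png')
def c(im,x0,y0,x1,y1,k,n): cv2.imwrite(n,cv2.resize(im[y0:y1,x0:x1],None,fx=k,fy=k,interpolation=cv2.INTER_CUBIC))
c(t,180,195,250,270,8,'pics/c1.png');c(t,295,140,380,245,5.6,'pics/c2.png')
c(s,240,130,310,180,10,'pics/c3.png');c(s,265,190,385,270,6.6,'pics/c4.png')
```

```text
(no output)
```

View pics/c1.png

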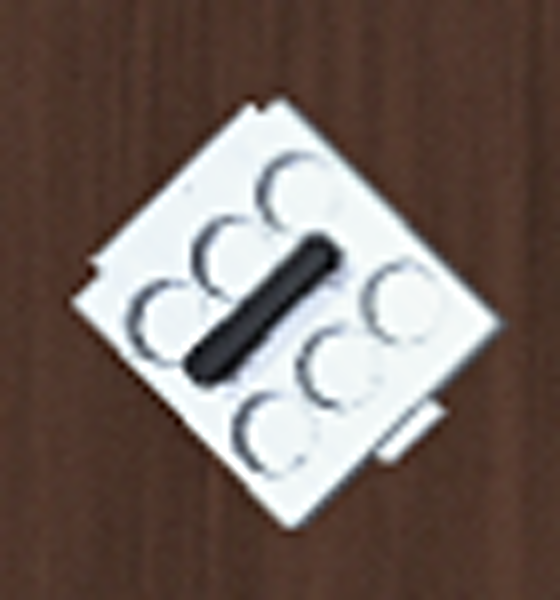

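View pics/c2.png

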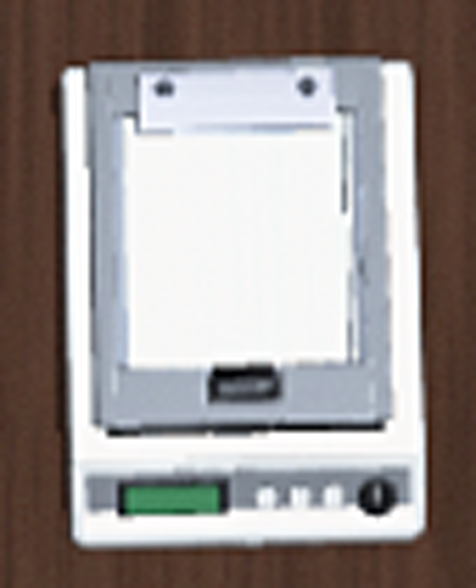

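View pics/c3.png

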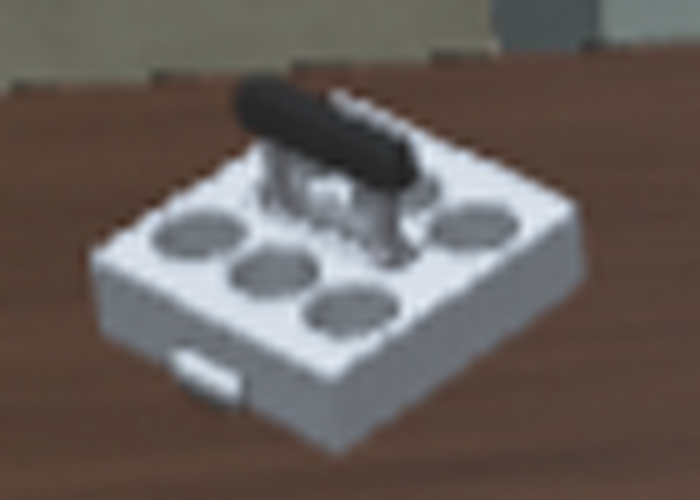

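View pics/c4.png

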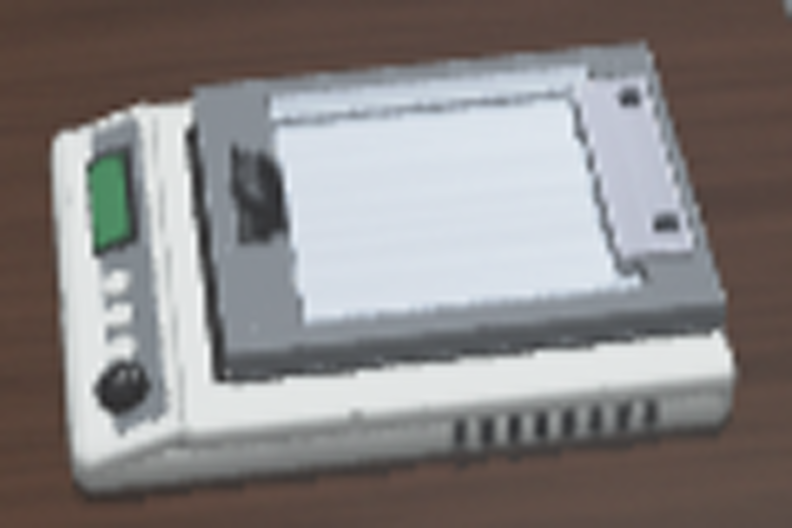

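The tongue of the wide block points to +x+y, a yaw of about 45°. The heater's lip faces +x, and the pawl is at crop (245,383). Next I'll measure points by casting rays.

```bash
cat > h.py <<'E'
import numpy as np,cv2
from workcell import env
def ray(n,uv):
    m=env.camera_model(n);K=np.array(m['K']);D=np.array(m['distortion']);R=np.array(m['R']);t=np.array(m['t'])
    p=cv2.undistortPoints(np.array(uv,float).reshape(-1,1,2),K,D).reshape(-1,2)
    d=np.c_[p,np.ones(len(p))]@R
    return -R.T@t,d/np.linalg.norm(d,axis=1)[:,None]
def onz(n,uv,z):
    c,d=ray(n,uv);return c+d*((z-c[2])/d[:,2])[:,None]
def tri(u1,u2):
    c1,d1=ray('top',u1);c2,d2=ray('side',u2);o=[]
    for a,b in zip(d1,d2):
        s=np.linalg.lstsq(np.c_[a,-b],c2-c1,rcond=None)[0];p,q=c1+a*s[0],c2+b*s[1];o.append(np.r_[(p+q)/2,np.linalg.norm(p-q)])
    return np.array(o)
def cr(pts,x0,y0,k): return (np.array(pts,float)+.5)/k-.5+np.array([x0,y0])
E
python3 - <<'E'
from h import *
np.set_printoptions(precision=4,suppress=True)
t=cv2.imread('pics/top0.png');s=cv2.imread('pics/side0.png')
# block top corners, top view: left, top, right, bottom
P=cr([[75,300],[283,97],[500,322],[290,528]],180,195,8)
Q=onz('top',P,.026);print('corners top',Q,'sides',[np.linalg.norm(Q[i]-Q[(i+1)%4]) for i in range(4)],'c',Q.mean(0))
S=cr([[95,255],[335,378],[578,205]],240,130,10)
print('side corners',onz('side',S,.026))
def bar(im,x0,y0,x1,y1):
    g=im[y0:y1,x0:x1].max(2);m=(g<75).astype(np.uint8)
    n,l,st,c=cv2.connectedComponentsWithStats(m);i=1+np.argmax(st[1:,4]);
    ct=np.argwhere(l==i)[:,::-1]+np.array([x0,y0]);return ct.mean(0),st[i],cv2.minAreaRect(ct.astype(np.float32))
b=bar(t,198,218,228,248);print('bar top',b, onz('top',[b[0]],.062))
b2=bar(s,262,136,283,152);print('bar side',b2,onz('side',[b2[0]],.058))
print('tri',tri([b[0]],[b2[0]]))
# hole centres z=.026 (approx)
# heater: carrier top corners, lip, catch
for nm,p,z in [('housing',[[62,70],[412,62],[426,540],[73,545]],.03),
 ('carrier',[[90,60],[383,62],[390,420],[97,425]],.0505),('lip',[[140,70],[334,68],[335,128],[138,132]],.0535),
 ('floor',[[127,128],[345,128],[355,362],[122,365]],.042),('catch',[[208,370],[283,370],[281,392],[209,400]],.069)]:
    print(nm,onz('top',cr(p,295,140,5.6),z))
for nm,p,z in [('carrier',[[193,88],[645,45],[725,300],[225,357]],.0505),('lip',[[583,78],[660,75],[692,248],[628,262]],.0535),('catch',[[232,150],[272,150],[287,240],[240,243]],.069)]:
    print('S',nm,onz('side',cr(p,265,190,6.6),z))
E
```

```text
corners top [[0.4319 0.3837 0.026 ]
 [0.4971 0.318  0.026 ]
 [0.4262 0.2472 0.026 ]
 [0.3606 0.313  0.026 ]] sides [np.float64(0.09256645224099302), np.float64(0.10019309654522865), np.float64(0.09298452814543168), np.float64(0.10039063959384968)] c [0.4289 0.3155 0.026 ]
side corners [[0.3632 0.3149 0.026 ]
 [0.428  0.2495 0.026 ]
 [0.4969 0.3221 0.026 ]]
bar top (array([212.    , 233.7545]), array([  5,   7,  19,  18, 110], dtype=int32), ((212.00003051757812, 233.50003051757812), (4.949747085571289, 23.33452033996582), 45.0)) [[0.4273 0.3164 0.062 ]]
bar side (array([271.6316, 142.7807]), array([  1,   1,  19,  13, 114], dtype=int32), ((271.9560852050781, 142.59512329101562), (20.11479377746582, 6.565245151519775), 24.775142669677734)) [[0.4283 0.319  0.058 ]]
tri [[0.4279 0.3171 0.0592 0.0009]]
housing [[ 0.6378  0.0879  0.03  ]
 [ 0.6426 -0.0719  0.03  ]
 [ 0.4249 -0.0772  0.03  ]
 [ 0.422   0.0813  0.03  ]]
carrier [[ 0.6385  0.0749  0.0505]
 [ 0.6385 -0.0567  0.0505]
 [ 0.4775 -0.0591  0.0505]
 [ 0.4747  0.0707  0.0505]]
lip [[ 0.6335  0.0525  0.0535]
 [ 0.635  -0.0344  0.0535]
 [ 0.6078 -0.0347  0.0535]
 [ 0.6054  0.0532  0.0535]]
floor [[ 0.6091  0.0581  0.042 ]
 [ 0.6098 -0.0401  0.042 ]
 [ 0.504  -0.0443  0.042 ]
 [ 0.5021  0.0598  0.042 ]]
catch [[ 0.4978  0.0222  0.069 ]
 [ 0.498  -0.0105  0.069 ]
 [ 0.4884 -0.0097  0.069 ]
 [ 0.4847  0.0218  0.069 ]]
S carrier [[ 0.4752  0.0709  0.0505]
 [ 0.6369  0.0747  0.0505]
 [ 0.6412 -0.0547  0.0505]
 [ 0.4784 -0.061   0.0505]]
S lip [[ 0.6116  0.0562  0.0535]
 [ 0.6387  0.0545  0.0535]
 [ 0.6342 -0.0326  0.0535]
 [ 0.6123 -0.0366  0.0535]]
S catch [[ 0.4865  0.0164  0.069 ]
 [ 0.4998  0.0147  0.069 ]
 [ 0.5015 -0.029   0.069 ]
 [ 0.4862 -0.0286  0.069 ]]
```

Run:
```python
from h import *
np.set_printoptions(precision=1,suppress=True,linewidth=200)
t=cv2.imread('pics/top0.png');s=cv2.imread('pics/side0.png')
print('top cols 325,345 rows 148..215')
for c in (328,332,348,352): print(c,[int(v) for v in t[148:214,c].mean(1)])
for r in (170,185,198): print(r,[int(v) for v in t[r,305:375].mean(1)])
def c(im,x0,y0,x1,y1,k,n): cv2.imwrite(n,cv2.resize(im[y0:y1,x0:x1],None,fx=k,fy=k,interpolation=cv2.INTER_NEAREST))
c(s,340,195,380,240,13,'pics/d1.png');c(s,290,200,320,250,12,'pics/d2.png')
```

```text
top cols 325,345 rows 148..215
328 [66, 65, 63, 141, 160, 210, 232, 231, 233, 236, 236, 236, 237, 238, 234, 234, 245, 247, 247, 247, 247, 247, 247, 247, 247, 247, 247, 247, 247, 247, 247, 247, 247, 247, 247, 247, 247, 247, 247, 247, 247, 247, 247, 247, 247, 247, 246, 247, 247, 247, 247, 247, 247, 247, 247, 248, 250, 228, 185, 176, 176, 177, 178, 178, 179, 181]
332 [63, 62, 71, 146, 179, 218, 233, 230, 232, 235, 236, 235, 237, 239, 218, 226, 246, 247, 247, 248, 247, 247, 247, 247, 247, 247, 247, 247, 247, 247, 247, 247, 247, 247, 248, 247, 247, 247, 247, 247, 246, 247, 247, 246, 247, 248, 246, 246, 246, 247, 246, 247, 247, 246, 247, 248, 252, 222, 150, 90, 52, 63, 72, 84, 157, 180]
348 [60, 50, 142, 171, 224, 238, 176, 123, 198, 236, 235, 233, 236, 241, 175, 224, 251, 248, 247, 247, 247, 248, 247, 247, 247, 248, 247, 248, 248, 247, 248, 247, 248, 248, 248, 248, 248, 248, 248, 248, 248, 248, 247, 247, 247, 248, 247, 248, 248, 248, 247, 248, 247, 247, 248, 251, 209, 165, 177, 179, 180, 178, 176, 179, 177, 180]
352 [58, 51, 144, 174, 218, 235, 232, 235, 236, 235, 234, 232, 237, 243, 181,
[... 597 characters left out ...]
, 66]
185 [34, 76, 237, 252, 250, 255, 93, 175, 169, 172, 169, 195, 223, 249, 247, 247, 248, 247, 248, 247, 247, 247, 248, 247, 247, 247, 247, 247, 247, 248, 247, 247, 246, 247, 248, 247, 247, 248, 247, 246, 246, 247, 247, 248, 247, 247, 247, 247, 247, 248, 246, 247, 231, 180, 165, 164, 169, 170, 176, 211, 251, 248, 249, 251, 218, 47, 55, 59, 63, 63]
198 [32, 60, 213, 254, 250, 254, 133, 154, 169, 175, 181, 193, 194, 249, 248, 247, 247, 247, 247, 247, 246, 247, 247, 247, 247, 247, 247, 246, 246, 248, 247, 246, 246, 247, 247, 247, 246, 247, 247, 246, 246, 247, 248, 247, 247, 247, 247, 246, 247, 248, 249, 248, 151, 222, 165, 176, 174, 173, 172, 191, 253, 249, 248, 251, 241, 52, 54, 62, 58, 59]
```

View pics/d1.png

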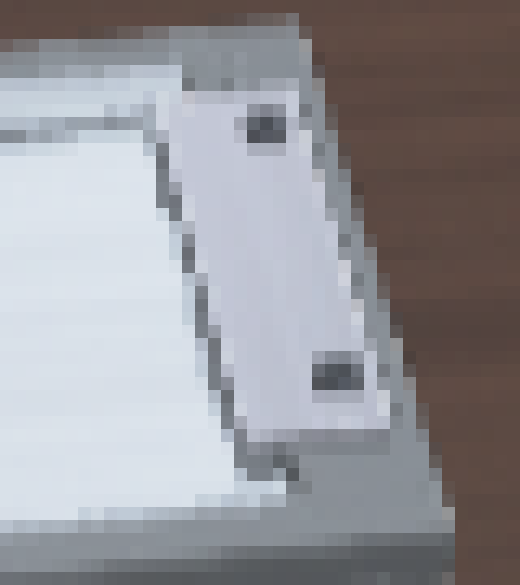

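View pics/d2.png

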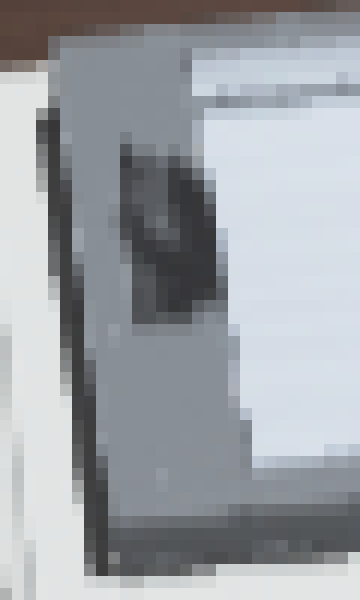

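Run:
```python
from h import *
np.set_printoptions(precision=4,suppress=True,linewidth=200)
print('lip bottom',onz('top',[[328,161.7],[350,161.4]],.0505))
print('lip top',onz('top',[[328,161.2],[350,160.9]],.0535))
print('well front',onz('top',[[328,204.9],[350,203.9]],.0505))
print('well top side edges r170,185,198',onz('top',[[315.5,170],[358.2,170],[315.7,185],[358.5,185],[316,198],[359,198]],.0505))
print('floor edges',onz('top',[[317.,170],[356,170],[317.2,185],[356.6,185],[317.5,198],[356.8,198]],.042))
n=lambda p,x0,y0,k:(np.array(p,float))/k-.5+np.array([x0,y0])
print('S lip front top',onz('side',n([[165,95],[247,435]],340,195,13),.0535))
print('S lip right/back',onz('side',n([[388,425],[305,95]],340,195,13),.0535))
print('S well front',onz('side',n([[192,50],[248,465]],290,200,12),.0505))
print('S well front floor',onz('side',n([[205,110],[250,465]],290,200,12),.042))
```

```text
lip bottom [[ 0.6097  0.0313  0.0505]
 [ 0.6109 -0.0239  0.0505]]
lip top [[ 0.6105  0.0313  0.0535]
 [ 0.6116 -0.0237  0.0535]]
well front [[ 0.5012  0.0309  0.0505]
 [ 0.504  -0.0237  0.0505]]
well top side edges r170,185,198 [[ 0.5885  0.0624  0.0505]
 [ 0.5892 -0.0444  0.0505]
 [ 0.5508  0.0617  0.0505]
 [ 0.5514 -0.045   0.0505]
 [ 0.5182  0.0608  0.0505]
 [ 0.5188 -0.0462  0.0505]]
floor edges [[ 0.5899  0.0587  0.042 ]
 [ 0.5905 -0.0396  0.042 ]
 [ 0.5518  0.058   0.042 ]
 [ 0.5524 -0.041   0.042 ]
 [ 0.5191  0.0571  0.042 ]
 [ 0.5196 -0.0414  0.042 ]]
S lip front top [[ 0.6098  0.0549  0.0535]
 [ 0.6103 -0.0323  0.0535]]
S lip right/back [[ 0.6341 -0.0327  0.0535]
 [ 0.6345  0.0519  0.0535]]
S well front [[ 0.502   0.0649  0.0505]
 [ 0.5038 -0.048   0.0505]]
S well front floor [[ 0.5036  0.0568  0.042 ]
 [ 0.5045 -0.0397  0.042 ]]
```

Both views agree:

| Item | Position (m) | Yaw |
|---|---|---|
| Wide block centre | (0.4288, 0.316) | 45° |
| Well centre | about (0.5557, 0.0085) | about 1.4° |
| Lip front edge | x ≈ 0.610 | – |

I'll write a helper that turns target poses into tool increments.

```bash
cat >> h.py <<'E'
from scipy.spatial.transform import Rotation as Rn
np.set_printoptions(precision=4,suppress=True,linewidth=160)
def Rt(yaw,tilt=0):
    # tool down, tool x at yaw (rad); tilt>0: block's +x end goes down (about heater +y)
    return Rn.from_euler('z',yaw)*Rn.from_euler('y',tilt)*Rn.from_rotvec([np.pi,0,0])
def inc(p,R,cp=None,cR=None):
    s=env.sense()
    cp=s['ee_pos'] if cp is None else np.array(cp); cR=Rn.from_rotvec(s['eef_rot']) if cR is None else cR
    return cR.inv().apply(np.array(p)-cp),(cR.inv()*R).as_rotvec()
E
python3 - <<'E'
from h import *
print(inc([.42,-.2,.25],Rt(np.radians(-20))))
E
```

```text
(array([-0.2071, -0.3399, -0.008 ]), array([-0.0008,  0.0013, -0.9149]))
```

Request:
jog_arm:
  increments:
    - [0.06, -0.026, -0.042, -0.001, 0, 0, -0.115]
    - [0.06, -0.052, -0.085, -0.002, 0, 0, -0.23]
    - [0.06, -0.078, -0.127, -0.003, 0, 0, -0.345]
    - [0.06, -0.104, -0.17, -0.004, 0, 0, -0.46]
    - [0.06, -0.13, -0.212, -0.005, 0, 0, -0.575]
    - [0.06, -0.155, -0.255, -0.006, 0, 0, -0.69]
    - [0.06, -0.181, -0.297, -0.007, 0, 0, -0.8]
    - [0.06, -0.207, -0.34, -0.008, -0.001, 0.001, -0.915]
  squeeze: 100

```text
clock: 0.9
ee_pos: [0.4209, -0.1989, 0.2502]
eef_rot: [3.094, -0.538, -0.0]
force: [1.1, -1.6, 0.6]
width: 0.707
```

Run:
```python
from h import *
s=env.sense();print(s)
print(inc([.429,.316,.14],Rt(np.radians(45))))
```

```text
{'clock': 0.9, 'joint_pos': array([-0.6054,  0.2258,  1.6649, -0.0014,  1.2502, -0.2604]), 'qd': array([ 1.1064,  0.2065, -0.3002, -0.0152,  0.0786, -0.0391]), 'joint_torque': array([ -4.6011, -39.5915, -22.2145,   0.1087,   0.2209,   0.0873]), 'ee_pos': array([ 0.4209, -0.1989,  0.2502]), 'eef_rot': array([ 3.0936, -0.5383, -0.    ]), 'force': array([ 1.1464, -1.5896,  0.595 ]), 'torque': array([-0.0285, -0.0115, -0.0286]), 'width': 0.7065480955212481}
(array([-0.1663, -0.4875,  0.1095]), array([ 0.0014,  0.0006, -1.1299]))
```

Request:
jog_arm:
  increments:
    - [0.06, -0.016, -0.047, 0.01, 0, 0, -0.11]
    - [0.06, -0.032, -0.093, 0.021, 0, 0, -0.22]
    - [0.06, -0.048, -0.14, 0.031, 0, 0, -0.32]
    - [0.06, -0.064, -0.187, 0.042, 0, 0, -0.43]
    - [0.06, -0.079, -0.233, 0.052, 0, 0, -0.54]
    - [0.06, -0.095, -0.28, 0.063, 0, 0, -0.65]
    - [0.06, -0.111, -0.326, 0.073, 0, 0, -0.76]
    - [0.06, -0.127, -0.373, 0.084, 0.001, 0, -0.87]

```text
clock: 1.7
ee_pos: [0.4277, 0.1924, 0.1659]
eef_rot: [3.033, 0.816, -0.0]
force: [1.2, -0.3, 0.3]
width: 0.698
```

Run:
```python
from h import *
print(env.sense()['qd'])
print(inc([.429,.316,.13],Rt(np.radians(45))))
```

```text
[ 1.0341  0.4654 -0.3408  0.0093 -0.1386 -0.0672]
(array([ 0.0632, -0.1063,  0.0358]), array([ 0.0004,  0.0004, -0.2597]))
```

Request:
jog_arm:
  increments:
    - [0.06, 0.021, -0.035, 0.012, 0, 0, -0.087]
    - [0.06, 0.042, -0.071, 0.024, 0, 0, -0.173]
    - [0.06, 0.063, -0.106, 0.036, 0, 0, -0.26]
    - [0.06, 0.063, -0.106, 0.036, 0, 0, -0.26]
    - [0.06, 0.063, -0.106, 0.036, 0, 0, -0.26]

```text
clock: 2.2
ee_pos: [0.4293, 0.3139, 0.1294]
eef_rot: [2.903, 1.198, -0.004]
force: [0.8, -0.6, 1.1]
width: 0.704
```

Run:
```python
from h import *
s=env.sense();print(s['qd'],s['joint_pos'],s['ee_pos'],s['eef_rot'])
print(inc([.4288,.3162,.0515],Rt(np.radians(45))))
im=env.read_camera('side');cv2.imwrite('pics/e1.png',cv2.resize(im[60:200,200:360,::-1],None,fx=4.5,fy=4.5,interpolation=cv2.INTER_CUBIC))
```

```text
[-0.038  -0.0271  0.0121 -0.0027  0.0008  0.0023] [ 0.4876  0.473   1.6597 -0.0008  1.0113 -0.2944] [0.4293 0.3139 0.1294] [ 2.9034  1.1976 -0.0037]
(array([ 0.0015, -0.0019,  0.0779]), array([-0.0001,  0.0025, -0.003 ]))
```

View pics/e1.png

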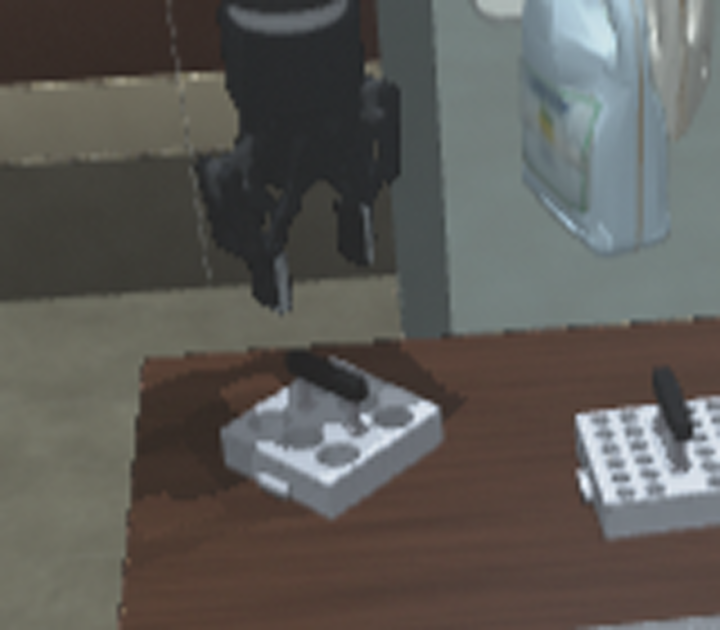

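The jaws, at crop (275,295) and (365,250), straddle the bar at (325,375), with the jaw line across it. Descending and closing.

Request:
jog_arm:
  increments:
    - [0.06, 0.0, -0.001, 0.025, 0, 0.002, -0.003]
    - [0.06, 0.001, -0.002, 0.05, 0, 0.002, -0.003]
    - [0.06, 0.0015, -0.002, 0.07, 0, 0.002, -0.003]
    - [0.06, 0.0015, -0.002, 0.078, 0, 0.002, -0.003]
    - [0.06, 0.0015, -0.002, 0.078, 0, 0.002, -0.003]
    - [0.02, 0.0015, -0.002, 0.078, 0, 0.002, -0.003]
    - [0.0, 0.0015, -0.002, 0.078, 0, 0.002, -0.003]
    - [0.0, 0.0015, -0.002, 0.078, 0, 0.002, -0.003]
  squeeze: 100

```text
clock: 3.05
ee_pos: [0.4302, 0.3162, 0.0533]
eef_rot: [-2.903, -1.2, -0.005]
force: [1.2, 0.1, -0.6]
width: 0.197
```

Request:
jog_arm:
  increments:
    - [0.0, 0, 0, 0, 0, 0, 0]
    - [0.0, 0, 0, 0, 0, 0, 0]
    - [0.0, 0, 0, 0, 0, 0, 0]

```text
clock: 3.35
ee_pos: [0.4302, 0.3163, 0.0534]
eef_rot: [-2.903, -1.201, -0.005]
force: [-0.9, -1.1, 5.8]
width: 0.117
```

Run:
```python
from h import *
s=env.sense();print(s['ee_pos'],s['eef_rot'],s['width'],s['force'],s['torque'])
```

```text
[0.4302 0.3163 0.0534] [-2.9028 -1.2006 -0.0054] 0.11687035389949188 [-0.922  -1.1252  5.7751] [-0.1634  0.1347  0.0666]
```

Request:
jog_arm:
  increments:
    - [0.0, 0, 0, -0.01, 0, 0, 0]
    - [0.0, 0, 0, -0.03, 0, 0, 0]
    - [0.0, 0, 0, -0.06, 0, 0, 0]
    - [0.0, 0, 0, -0.09, 0, 0, 0]
    - [0.0, 0, 0, -0.12, 0, 0, 0]
    - [0.0, 0, 0, -0.14, 0, 0, 0]
    - [0.0, 0, 0, -0.14, 0, 0, 0]
    - [0.0, 0, 0, -0.14, 0, 0, 0]

```text
clock: 4.15
ee_pos: [0.429, 0.3157, 0.1918]
eef_rot: [-2.903, -1.2, -0.001]
force: [-0.4, -0.0, -4.0]
width: 0.115
```

Run:
```python
from h import *
s=env.sense();print(s['ee_pos'],s['eef_rot'],s['width'],s['force'],s['torque'])
print(inc([.545,.009,.19],Rt(.024)))
```

```text
[0.429  0.3157 0.1918] [-2.903  -1.2002 -0.0014] 0.11509821429170308 [-0.4408 -0.0398 -3.9756] [-0.0017  0.0143 -0.02  ]
(array([-0.1344,  0.2991,  0.0017]), array([-0.0003, -0.0009,  0.7601]))
```

Request:
jog_arm:
  increments:
    - [0, -0.01, 0.022, 0, 0, 0, 0.06]
    - [0, -0.029, 0.065, 0, 0, 0, 0.165]
    - [0, -0.048, 0.107, 0, 0, 0, 0.27]
    - [0, -0.067, 0.15, 0, 0, 0, 0.38]
    - [0, -0.088, 0.195, 0, 0, 0, 0.49]
    - [0, -0.107, 0.238, 0.001, 0, 0, 0.6]
    - [0, -0.125, 0.278, 0.001, 0, 0, 0.7]
    - [0, -0.134, 0.299, 0.002, 0, 0, 0.76]

```text
clock: 4.95
ee_pos: [0.5457, 0.0061, 0.1881]
eef_rot: [-3.141, -0.028, 0.003]
force: [-0.1, 1.1, -4.0]
width: 0.118
```

Request:
jog_arm:
  increments:
    - [0, 0, 0, 0, 0, 0, 0]
    - [0, 0, 0, 0, 0, 0, 0]
    - [0, 0, 0, 0, 0, 0, 0]
    - [0, 0, 0, 0, 0, 0, 0]

```text
clock: 5.35
ee_pos: [0.5452, 0.0108, 0.1898]
eef_rot: [-3.14, -0.041, -0.0]
force: [0.0, -0.2, -3.7]
width: 0.118
```

Run:
```python
from h import *
s=env.sense();print(s['ee_pos'],s['eef_rot'],s['width'],s['force'],s['torque'])
for n in('side','top'):
    im=env.read_camera(n)[:,:,::-1];cv2.imwrite(f'pics/f_{n}.png',im)
s=cv2.imread('pics/f_side.png');t=cv2.imread('pics/f_top.png')
c=lambda im,x0,y0,x1,y1,k,n: cv2.imwrite(n,cv2.resize(im[y0:y1,x0:x1],None,fx=k,fy=k,interpolation=cv2.INTER_CUBIC))
c(s,260,120,400,250,5,'pics/f1.png');c(t,280,120,400,260,4.2,'pics/f2.png')
```

```text
[0.5452 0.0108 0.1898] [-3.1401 -0.041  -0.0005] 0.11791743937536993 [ 0.035  -0.1833 -3.7114] [0.0449 0.0262 0.04  ]
```

View pics/f1.png

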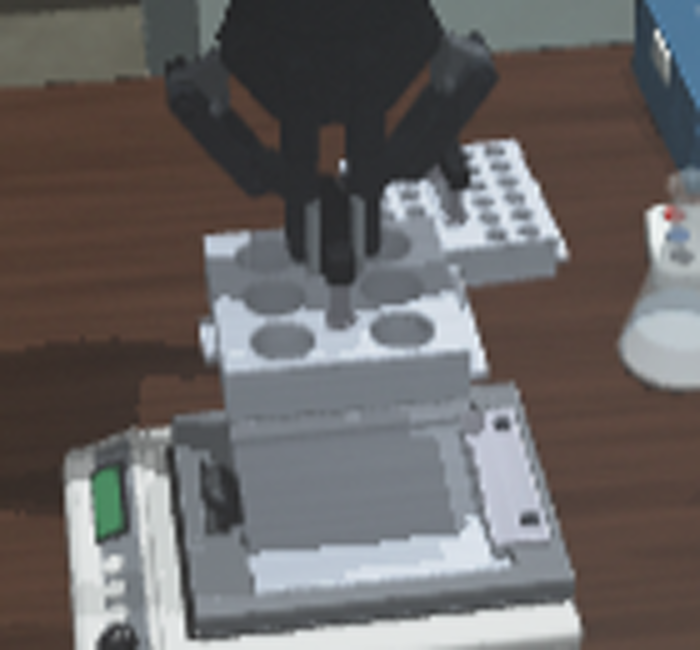

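View pics/f2.png

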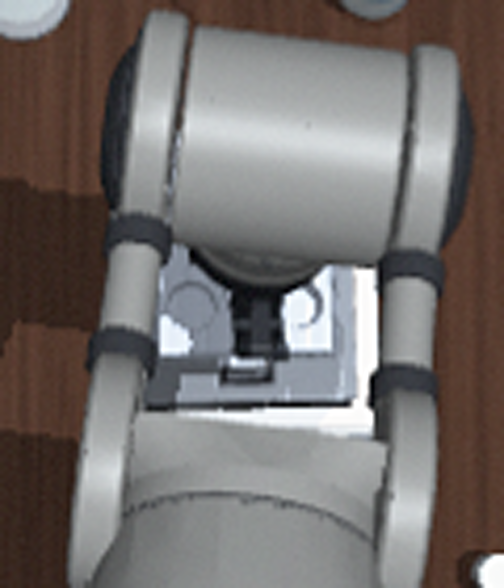

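Run:
```python
from h import *
P=cr([[205,237],[224,371],[471,352]],260,120,5)
Q=onz('side',P,.1624);print(Q,np.linalg.norm(Q[0]-Q[1]),np.linalg.norm(Q[1]-Q[2]))
# centre from near edge
y=(Q[2]-Q[1]);print('yaw',np.arctan2(y[1],y[0])); print('c',(Q[1]+Q[2])/2+np.array([-np.sin(.026),np.cos(.026),0])*.046)
# bottom near edge z=.1364: 
print(onz('side',cr([[230,420],[470,403]],260,120,5),.1364))
print('lug/tongue',onz('side',cr([[209,360],[488,370]],260,120,5),.1364))
```

```text
[[ 0.4956  0.0573  0.1624]
 [ 0.4974 -0.0332  0.1624]
 [ 0.5969 -0.0334  0.1624]] 0.09045278505668389 0.09945605766087111
yaw -0.0024884293549450186
c [0.5459 0.0127 0.1624]
[[ 0.4987 -0.0333  0.1364]
 [ 0.597  -0.0346  0.1364]]
lug/tongue [[ 0.4927  0.0059  0.1364]
 [ 0.6076 -0.0148  0.1364]]
```

In hand the block measures centre (0.546, 0.012) and yaw about 0.02, in line with the TCP. It's level and its sizes agree. Next I'll compute the tilted waypoints.

```bash
cat >> h.py <<'E'
W=np.array([.5557,.0085,.042]);YAW=.025;BZ=.0534
def tcp(tx,tz,deg):  # tongue tip bottom at heater x=tx,z=tz above floor
    th=np.radians(deg);c,s=np.cos(th),np.sin(th)
    ox=tx-.060*c;oz=tz+.060*s
    p=np.array([ox+BZ*s,0,oz+BZ*c])
    return Rn.from_euler('z',YAW).apply(p)+W,Rt(YAW,th)
def tip():  # estimated tip & tilt from measured pose
    s=env.sense();R=Rn.from_rotvec(s['eef_rot']);xa=R.apply([1,0,0]);za=-R.apply([0,0,1])
    q=s['ee_pos']-BZ*za+.060*xa
    h=Rn.from_euler('z',-YAW).apply(q-W)
    l=Rn.from_euler('z',-YAW).apply(s['ee_pos']-BZ*za-.056*xa-W)
    return dict(tip=h*1e3,lug=l*1e3,tilt=np.degrees(np.arcsin(-xa[2])),yaw=np.arctan2(xa[1],xa[0]),F=s['force'],T=s['torque'],w=s['width'],t=s['clock'])
E
python3 - <<'E'
from h import *
print(tip())
p,R=tcp(.049,.030,14.5);print(p);print(inc(p,R))
E
```

```text
{'tip': array([49.8794,  2.3913, 94.7827]), 'lug': array([-66.1205,   2.3071,  94.6511]), 'tilt': np.float64(-0.06501202583078919), 'yaw': np.float64(0.025726518115219893), 'F': array([ 0.3887,  0.0896, -3.2866]), 'T': array([-0.0651,  0.0084,  0.0034]), 'w': 0.1188867216399176, 't': 5.45}
[0.56   0.0086 0.1387]
(array([0.0144, 0.0024, 0.0514]), array([-0.0009, -0.2542,  0.0008]))
```

Request:
jog_arm:
  increments:
    - [0, 0.003, 0.001, 0.008, 0, -0.05, 0]
    - [0, 0.006, 0.001, 0.02, 0, -0.1, 0]
    - [0, 0.009, 0.002, 0.032, 0, -0.16, 0]
    - [0, 0.012, 0.002, 0.044, 0, -0.22, 0]
    - [0, 0.0144, 0.0024, 0.0514, 0, -0.254, 0]
    - [0, 0.0144, 0.0024, 0.0514, 0, -0.254, 0]
    - [0, 0.0144, 0.0024, 0.0514, 0, -0.254, 0]
    - [0, 0.0144, 0.0024, 0.0514, 0, -0.254, 0]

```text
clock: 6.25
ee_pos: [0.5603, 0.0078, 0.1396]
eef_rot: [3.114, 0.038, -0.393]
force: [0.4, -0.0, -2.3]
width: 0.118
```

Run:
```python
from h import *
print(tip())
im=env.read_camera('side')[:,:,::-1];cv2.imwrite('pics/g1.png',cv2.resize(im[140:270,260:400],None,fx=5,fy=5,interpolation=cv2.INTER_CUBIC))
p,R=tcp(.049,.0015,14.5);print(inc(p,R))
```

```text
{'tip': array([49.4636, -0.7821, 30.9733]), 'lug': array([-62.9084,  -0.7466,  59.7574]), 'tilt': np.float64(14.367415158089331), 'yaw': np.float64(0.02468467139055492), 'F': array([ 0.3671, -0.0349, -2.2681]), 'T': array([-0.0132, -0.2303, -0.0193]), 'w': 0.11838482922447897, 't': 6.25}
(array([ 0.0071, -0.0009,  0.0286]), array([-0.0009, -0.0023, -0.0005]))
```

View pics/g1.png

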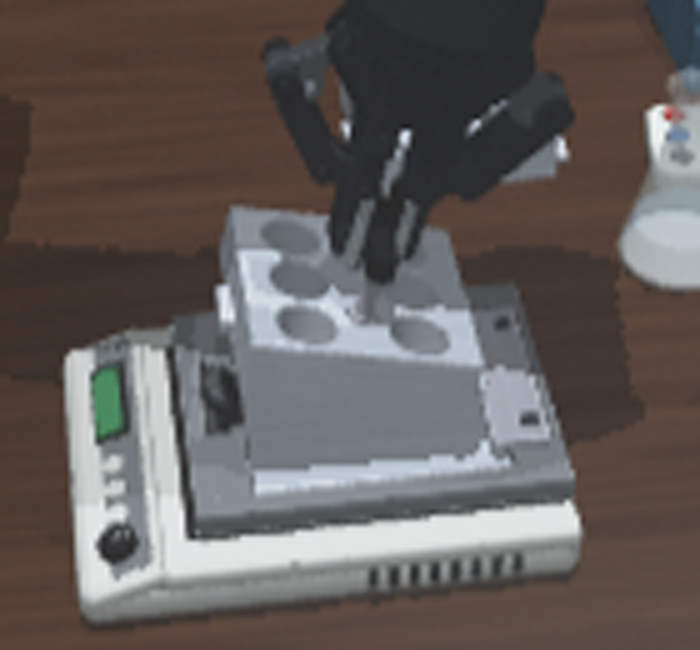

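Run:
```python
from h import *
c,d=ray('side',cr([[248,348],[483,362],[230,207]],260,140,5))
hd=Rn.from_euler('z',-YAW).apply(d);hc=Rn.from_euler('z',-YAW).apply(c-W)
for yy,i in((-.046,0),(-.046,1),(.046,2)):
    print((hc+hd[i]*((yy-hc[1])/hd[i][1]))*1e3)
th=np.radians(14.37);t=tip()['tip']
for bx in(-110,-10): print('exp',t[0]+bx*np.cos(th)+26*np.sin(th),t[2]-bx*np.sin(th)+26*np.cos(th))
```

```text
[-51.6627 -46.      83.2994]
[ 46.2247 -46.      62.6933]
[-49.972   46.      84.4242]
exp -50.68798738440154 83.57393279178218
exp 46.18333682278057 58.755662377689774
```

Run:
```python
from h import *
im=env.read_camera('side')[:,:,::-1];cv2.imwrite('pics/g2.png',im);cv2.imwrite('pics/g3.png',cv2.resize(im[175:245,295:375],None,fx=9,fy=8,interpolation=cv2.INTER_NEAREST))
print(tip())
```

```text
{'tip': array([49.4184, -0.9585, 31.1063]), 'lug': array([-62.952 ,  -0.8855,  59.8966]), 'tilt': np.float64(14.370579770043065), 'yaw': np.float64(0.024350455753277052), 'F': array([-0.5815,  0.3376, -3.8279]), 'T': array([-0.0161, -0.2803, -0.0053]), 'w': 0.11769188400542557, 't': 6.35}
```

View pics/g3.png

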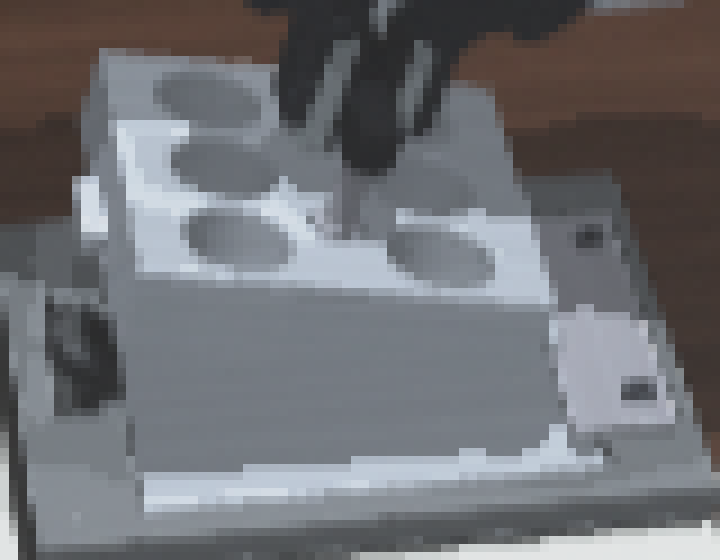

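Run:
```python
from h import *
def f(P,y0):
    c,d=ray('side',P);hd=Rn.from_euler('z',-YAW).apply(d);hc=Rn.from_euler('z',-YAW).apply(c-W)
    q=np.array([(hc+v*((y0-hc[1])/v[1]))*1e3 for v in hd]);e=q[1]-q[0];print(q,'tilt',np.degrees(np.arctan2(-e[2],e[0])),np.linalg.norm(e))
f(cr([[224,371],[471,352]],260,120,5),-.0437)
f([[310,208.8],[356.3,213]],-.0465)
f([[309.6,209.6],[356.6,212.4]],-.0465)
# line fit of near top edge
im=cv2.imread('pics/g2.png').mean(2)
pts=[]
for u in range(313,355):
    col=cv2.GaussianBlur(im,(1,1),0)[203:219,u];g=np.diff(col);i=np.argmin(g)
    pts.append((u,203.5+i))
pts=np.array(pts);l=np.polyfit(pts[:,0],pts[:,1],1);print(l)
f([[310.,np.polyval(l,310)],[356.5,np.polyval(l,356.5)]],-.0465)
im=cv2.imread('pics/f_side.png').mean(2);pts=[]
for u in range(306,353):
    g=np.diff(im[186:198,u]);pts.append((u,186.5+np.argmin(g)))
pts=np.array(pts);l=np.polyfit(pts[:,0],pts[:,1],1);print(l)
f([[304.4,np.polyval(l,304.4)],[353.7,np.polyval(l,353.7)]],-.0437)
```

```text
[[-59.5232 -43.7    123.3309]
 [ 39.9461 -43.7    121.0485]] tilt 1.3145030712289052 99.49550219238735
[[-50.0268 -46.5     84.6246]
 [ 46.4192 -46.5     60.295 ]] tilt 14.15811053865422 99.4673712105187
[[-50.9219 -46.5     82.5507]
 [ 47.0039 -46.5     61.9124]] tilt 11.901182171756915 100.076918113774
[  0.0231 201.9173]
[[-50.0537 -46.5     83.8721]
 [ 46.5904 -46.5     68.2861]] tilt 9.161336193574826 97.89286500905975
[ -0.0957 223.2766]
[[-59.5607 -43.7    122.4758]
 [ 39.6999 -43.7    122.605 ]] tilt -0.0745658798311415 99.26072243051895
```

Run:
```python
from h import *
def f(P,y0):
    c,d=ray('side',P);hd=Rn.from_euler('z',-YAW).apply(d);hc=Rn.from_euler('z',-YAW).apply(c-W)
    q=np.array([(hc+v*((y0-hc[1])/v[1]))*1e3 for v in hd]);e=q[1]-q[0];print(q,'tilt',np.degrees(np.arctan2(-e[2],e[0])),np.linalg.norm(e))
im=cv2.imread('pics/g2.png').mean(2);pts=[]
for u in range(312,354):
    g0=208.8+(u-310)*4.2/46.3;r=int(round(g0))
    col=im[r-3:r+5,u];hi=190 if 0 else col[:2].max();lo=col[-2:].mean()
    if col.max()-lo<60: continue
    k=np.argmax(np.diff(col)*-1);pts.append((u,r-3+k+.5+0*lo))
pts=np.array(pts);print(pts[:,1]);l=np.polyfit(pts[:,0],pts[:,1],1)
f([[310.,np.polyval(l,310)],[356.5,np.polyval(l,356.5)]],-.0465)
```

```text
[208.5 208.5 209.5 209.5 209.5 209.5 209.5 209.5 209.5 209.5 209.5 209.5 210.5 210.5 209.5 210.5 210.5 210.5 210.5 210.5 210.5 210.5 210.5 210.5 210.5 210.5
 211.5 211.5 211.5 211.5 211.5 212.5 212.5 212.5 211.5 212.5 212.5 212.5 212.5]
[[-50.0093 -46.5     85.1103]
 [ 46.8279 -46.5     60.78  ]] tilt 14.103625941479876 99.84700092725431
```

Line fit gives a tilt of 14.1°, matching the arm's 14.4°, so nothing has slipped in the grip. Descending in front of the lip.

Request:
jog_arm:
  increments:
    - [0, 0.002, -0.001, 0.008, 0, -0.005, 0]
    - [0, 0.004, -0.001, 0.016, 0, -0.008, 0]
    - [0, 0.006, -0.001, 0.022, 0, -0.008, 0]
    - [0, 0.0065, -0.001, 0.026, 0, -0.008, 0]
    - [0, 0.0065, -0.001, 0.026, 0, -0.008, 0]
    - [0, 0.0065, -0.001, 0.026, 0, -0.008, 0]

```text
clock: 6.95
ee_pos: [0.5601, 0.0085, 0.1119]
eef_rot: [3.113, 0.037, -0.408]
force: [-0.1, 0.3, -4.2]
width: 0.117
```

Run:
```python
from h import *
print(tip())
im=env.read_camera('side')[:,:,::-1];cv2.imwrite('pics/g4.png',im);cv2.imwrite('pics/g5.png',cv2.resize(im[180:250,295:385],None,fx=8,fy=8,interpolation=cv2.INTER_CUBIC))
p,R=tcp(.049,.0015,14.7);print(inc(p,R))
```

```text
{'tip': array([48.5596, -0.0505,  2.8454]), 'lug': array([-63.5173,   0.0414,  32.7577]), 'tilt': np.float64(14.943362157736649), 'yaw': np.float64(0.024180191334748257), 'F': array([-0.0761,  0.2613, -4.2154]), 'T': array([ 0.0022, -0.2899, -0.014 ]), 'w': 0.1173675912674983, 't': 6.95}
(array([ 0.0005, -0.0001,  0.0017]), array([-0.0011,  0.0038, -0.0008]))
```

View pics/g5.png

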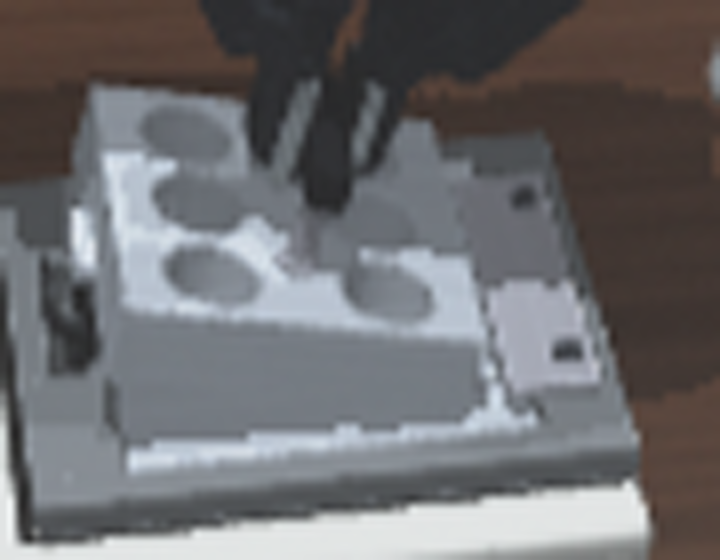

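Request:
jog_arm:
  increments:
    - [0, 0.0004, 0, 0.0015, 0, 0, 0]
    - [0, 0.0005, 0, 0.002, 0, 0, 0]
    - [0, 0.0006, 0, 0.0024, 0, 0, 0]
    - [0, 0.0006, 0, 0.0024, 0, 0, 0]
    - [0, 0.0006, 0, 0.0024, 0, 0, 0]

```text
clock: 7.5
ee_pos: [0.56, 0.0086, 0.1096]
eef_rot: [3.113, 0.038, -0.408]
force: [0.7, -0.0, -3.9]
width: 0.121
```

Run:
```python
from h import *
print(tip())
```

```text
{'tip': array([48.539 ,  0.0024,  0.4999]), 'lug': array([-63.5451,   0.086 ,  30.3854]), 'tilt': np.float64(14.929700241845138), 'yaw': np.float64(0.024254354723879497), 'F': array([ 0.7234, -0.0281, -3.8682]), 'T': array([-0.0014, -0.321 , -0.0297]), 'w': 0.12085793771790772, 't': 7.5}
```

Request:
jog_arm:
  increments:
    - [0, 0.0001, 0, 0.0005, 0, 0, 0]
    - [0, 0.0003, 0, 0.001, 0, 0, 0]
    - [0, 0.0003, 0, 0.0012, 0, 0, 0]
    - [0, 0.0003, 0, 0.0012, 0, 0, 0]

```text
clock: 7.9
ee_pos: [0.56, 0.0086, 0.1087]
eef_rot: [3.112, 0.038, -0.408]
force: [-2.4, 0.0, 1.7]
width: 0.119
```

Run:
```python
from h import *
print(tip())
```

```text
{'tip': array([48.5053, -0.0285, -0.3438]), 'lug': array([-63.5828,   0.0583,  29.5266]), 'tilt': np.float64(14.921953750737392), 'yaw': np.float64(0.02422532111643959), 'F': array([-2.352 ,  0.0211,  1.658 ]), 'T': array([0.0401, 0.047 , 0.037 ]), 'w': 0.1194465843682104, 't': 7.9}
```

The tongue touches the floor where I expected it (model −0.3 mm). Now I'll slide it under the lip.

Request:
jog_arm:
  increments:
    - [0, 0.0, 0, -0.0006, 0, 0, 0]
    - [0, 0.0019, 0, -0.0011, 0, 0, 0]
    - [0, 0.0039, 0, -0.0017, 0, 0, 0]
    - [0, 0.0058, 0, -0.0022, 0, 0, 0]
    - [0, 0.0077, 0, -0.0027, 0, 0, 0]
    - [0, 0.0087, 0, -0.003, 0, 0, 0]
    - [0, 0.0087, 0, -0.003, 0, 0, 0]
    - [0, 0.0087, 0, -0.003, 0, 0, 0]

```text
clock: 8.7
ee_pos: [0.5694, 0.0088, 0.1088]
eef_rot: [3.113, 0.038, -0.407]
force: [-1.7, 0.1, -0.9]
width: 0.118
```

Run:
```python
from h import *
print(tip())
im=env.read_camera('side')[:,:,::-1];cv2.imwrite('pics/h1.png',im);cv2.imwrite('pics/h2.png',cv2.resize(im[180:250,295:385],None,fx=8,fy=8,interpolation=cv2.INTER_CUBIC))
```

```text
{'tip': array([57.9328, -0.0194, -0.1893]), 'lug': array([-54.1646,   0.0642,  29.6464]), 'tilt': np.float64(14.90421050065779), 'yaw': np.float64(0.024254757571734165), 'F': array([-1.719 ,  0.1218, -0.8637]), 'T': array([ 0.0104, -0.0463,  0.0293]), 'w': 0.1183209479210215, 't': 8.7}
```

View pics/h2.png

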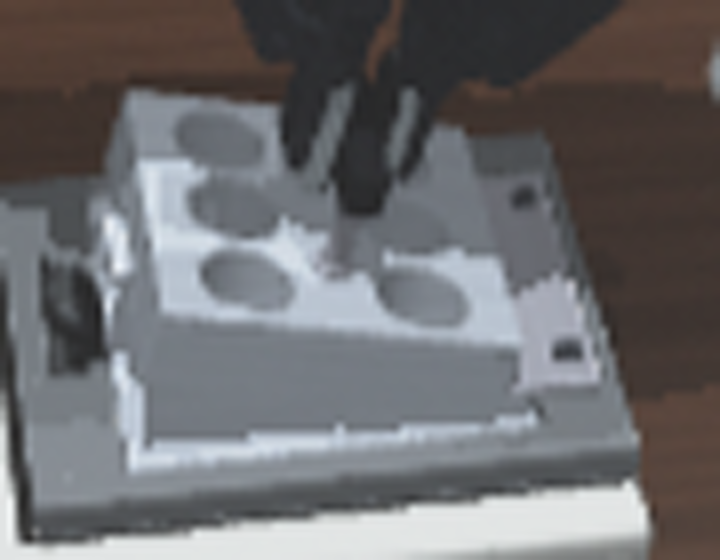

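The block's face now overlaps the lip's front edge near crop (520,330), with only light floor contact. I'll feel for the slot's end or lip contact.

Request:
jog_arm:
  increments:
    - [0, 0.001, 0, -0.0005, 0, 0, 0]
    - [0, 0.0015, 0, -0.0007, 0, 0, 0]
    - [0, 0.0019, 0, -0.0009, 0, 0, 0]
    - [0, 0.0019, 0, -0.0009, 0, 0, 0]

```text
clock: 9.15
ee_pos: [0.5703, 0.0088, 0.1092]
eef_rot: [3.112, 0.038, -0.412]
force: [-4.8, -0.8, 0.8]
width: 0.118
```

Run:
```python
from h import *
print(tip())
```

```text
{'tip': array([58.6353, -0.0413,  0.0262]), 'lug': array([-53.3681,   0.0395,  30.2127]), 'tilt': np.float64(15.083602478621714), 'yaw': np.float64(0.02427864318816141), 'F': array([-4.7933, -0.7566,  0.8445]), 'T': array([-0.0889,  0.8873,  0.0289]), 'w': 0.11763010743768038, 't': 9.15}
```

Contact of −5 N in x is the block face meeting the lip, so the tongue is under it by about 6 mm. Now I'll swing down about the tongue tip.

Run:
```python
from h import *
for a in (13,11,9,7,5): 
    i=inc(*tcp(.0582,.0003,a));print(a,i[0],i[1])
```

```text
13 [-0.0024 -0.0001  0.0021] [-0.0011  0.0364 -0.0007]
11 [-0.0041 -0.0001  0.0043] [-0.0011  0.0713 -0.0007]
9 [-0.0058 -0.      0.0065] [-0.0011  0.1062 -0.0008]
7 [-0.0074 -0.      0.0088] [-0.001   0.1411 -0.0008]
5 [-0.0089 -0.      0.0112] [-0.001   0.176  -0.0008]
```

Request:
jog_arm:
  increments:
    - [0, -0.0015, 0, 0.0008, 0, 0.015, 0]
    - [0, -0.0032, 0, 0.0021, 0, 0.036, 0]
    - [0, -0.0041, 0, 0.0032, 0, 0.054, 0]
    - [0, -0.0049, 0, 0.0043, 0, 0.071, 0]
    - [0, -0.0058, 0, 0.0054, 0, 0.089, 0]
    - [0, -0.0066, 0, 0.0065, 0, 0.106, 0]
    - [0, -0.0066, 0, 0.0065, 0, 0.106, 0]

```text
clock: 9.85
ee_pos: [0.5632, 0.0087, 0.1049]
eef_rot: [3.131, 0.038, -0.24]
force: [-0.8, -0.5, -3.5]
width: 0.117
```

Run:
```python
from h import *
print(tip())
for a in (7,5,3,1,0): 
    i=inc(*tcp(.0582,.0001,a));print(a,i[0],i[1])
im=env.read_camera('side')[:,:,::-1];cv2.imwrite('pics/i2.png',cv2.resize(im[180:250,295:385],None,fx=8,fy=8,interpolation=cv2.INTER_CUBIC))
```

```text
{'tip': array([58.605 ,  0.013 ,  1.0099]), 'lug': array([-56.0374,   0.1172,  18.7046]), 'tilt': np.float64(8.774167108787955), 'yaw': np.float64(0.024090691368975653), 'F': array([-0.8048, -0.5041, -3.537 ]), 'T': array([ 0.0061,  0.0038, -0.0217]), 'w': 0.1166204936754638, 't': 9.85}
7 [-0.0019  0.      0.0028] [-0.001   0.031  -0.0009]
5 [-0.0036  0.      0.005 ] [-0.001   0.0659 -0.0009]
3 [-0.0053  0.      0.0073] [-0.001   0.1008 -0.001 ]
1 [-0.0069  0.      0.0096] [-0.001   0.1357 -0.001 ]
0 [-0.0077  0.      0.0107] [-0.001   0.1531 -0.001 ]
```

View pics/i2.png

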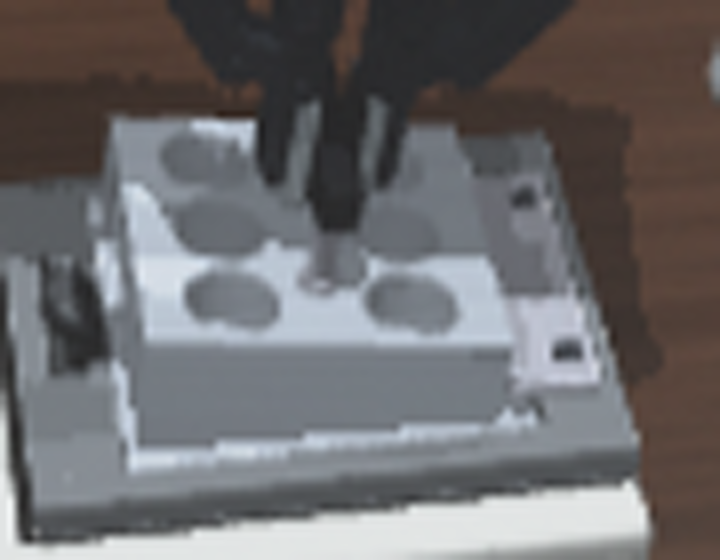

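Tongue still under the lip, and the lug is now near the catch at crop (100,280). Keep swinging.

Request:
jog_arm:
  increments:
    - [0, -0.0009, 0, 0.0014, 0, 0.016, 0]
    - [0, -0.0019, 0, 0.0028, 0, 0.032, 0]
    - [0, -0.0027, 0, 0.0039, 0, 0.049, 0]
    - [0, -0.0036, 0, 0.005, 0, 0.066, 0]
    - [0, -0.0045, 0, 0.0062, 0, 0.083, 0]
    - [0, -0.0053, 0, 0.0073, 0, 0.101, 0]
    - [0, -0.0053, 0, 0.0073, 0, 0.101, 0]

```text
clock: 10.6
ee_pos: [0.5587, 0.0084, 0.1008]
eef_rot: [3.14, 0.038, -0.073]
force: [3.4, 0.3, 9.2]
width: 0.12
```

Run:
```python
from h import *
print(tip())
for a in (1,0): 
    i=inc(*tcp(.0582,-.0005,a));print(a,i[0],i[1])
im=env.read_camera('side')[:,:,::-1];cv2.imwrite('pics/j2.png',cv2.resize(im[180:250,295:385],None,fx=8,fy=8,interpolation=cv2.INTER_CUBIC))
```

```text
{'tip': array([60.4547, -0.2307,  2.6381]), 'lug': array([-55.4207,  -0.1121,   8.0102]), 'tilt': np.float64(2.6544046220036686), 'yaw': np.float64(0.023976570338235335), 'F': array([3.3997, 0.3216, 9.2007]), 'T': array([0.1443, 0.3142, 0.0335]), 'w': 0.11970091951296764, 't': 10.6}
1 [-0.0036 -0.0002  0.005 ] [-0.0003  0.0289 -0.001 ]
0 [-0.0045 -0.0002  0.0061] [-0.0002  0.0463 -0.001 ]
```

View pics/j2.png

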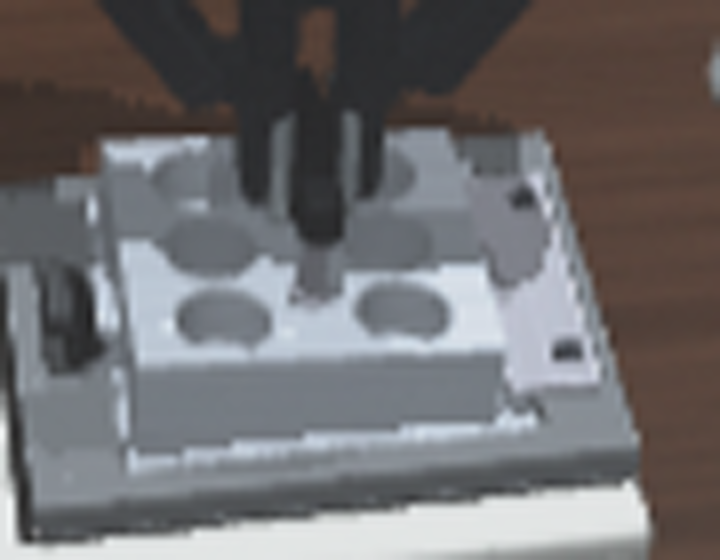

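The catch is now resisting: +9 N upward against the block's −4 N weight. I'll bring the block level and press.

Request:
jog_arm:
  increments:
    - [0, -0.001, 0, 0.0018, 0, 0.012, 0]
    - [0, -0.002, 0, 0.0033, 0, 0.024, 0]
    - [0, -0.003, 0, 0.005, 0, 0.035, 0]
    - [0, -0.0037, 0, 0.0065, 0, 0.046, 0]
    - [0, -0.0037, 0, 0.0065, 0, 0.046, 0]

```text
clock: 11.15
ee_pos: [0.5546, 0.0083, 0.0953]
eef_rot: [-3.141, -0.038, 0.0]
force: [-2.2, 1.2, 18.8]
width: 0.118
```

Run:
```python
from h import *
print(tip())
im=env.read_camera('side')[:,:,::-1];cv2.imwrite('pics/k2.png',cv2.resize(im[180:250,295:385],None,fx=8,fy=8,interpolation=cv2.INTER_CUBIC))
```

```text
{'tip': array([58.8897, -0.2454, -0.1281]), 'lug': array([-57.1103,  -0.1323,  -0.1093]), 'tilt': np.float64(0.009249740501619082), 'yaw': np.float64(0.024025302832253927), 'F': array([-2.1907,  1.1816, 18.8475]), 'T': array([ 0.1383,  0.362 , -0.0507]), 'w': 0.11801408628688659, 't': 11.15}
```

View pics/k2.png

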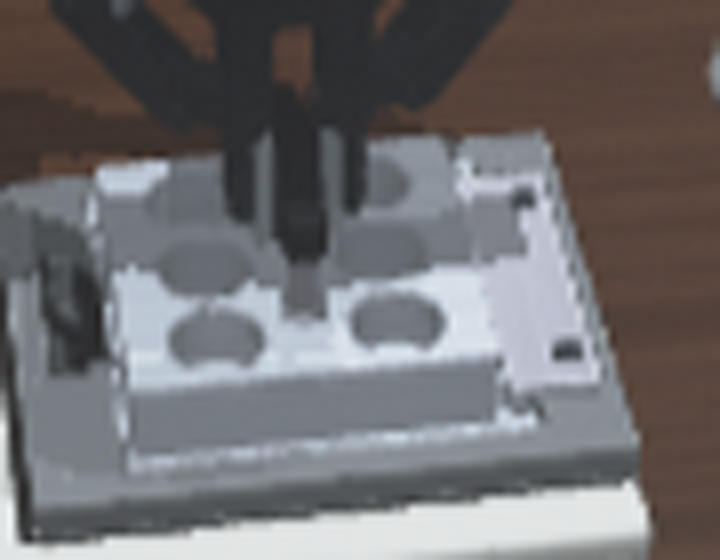

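It reads level with its height at the floor (tilt 0.01°, underside −0.1 mm), and the catch looks upright at crop (70,310). I'll press a bit more at the front, then do a gentle lift test.

Request:
jog_arm:
  increments:
    - [0, 0, 0, 0.001, 0, 0.01, 0]
    - [0, 0, 0, 0.002, 0, 0.02, 0]
    - [0, 0, 0, 0.002, 0, 0.02, 0]
    - [0, 0, 0, 0.002, 0, 0.02, 0]

```text
clock: 11.6
ee_pos: [0.5547, 0.0083, 0.0951]
eef_rot: [-3.141, -0.038, -0.032]
force: [-8.5, 1.7, 35.1]
width: 0.114
```

Run:
```python
from h import *
print(tip())
```

```text
{'tip': array([60.0116, -0.2436,  0.9399]), 'lug': array([-55.9649,  -0.1525,  -1.3964]), 'tilt': np.float64(-1.1540597987201395), 'yaw': np.float64(0.02421489973774607), 'F': array([-8.5199,  1.6746, 35.0596]), 'T': array([0.1206, 1.6754, 0.0443]), 'w': 0.11354727750497176, 't': 11.6}
```

Request:
jog_arm:
  increments:
    - [0, 0, 0, 0.0, 0, 0, 0]
    - [0, 0, 0, -0.002, 0, -0.02, 0]
    - [0, 0, 0, -0.004, 0, -0.02, 0]
    - [0, 0, 0, -0.0058, 0, -0.02, 0]
    - [0, 0, 0, -0.0058, 0, -0.02, 0]
    - [0, 0, 0, -0.0058, 0, -0.02, 0]

```text
clock: 12.2
ee_pos: [0.5524, 0.0084, 0.0955]
eef_rot: [-3.14, -0.038, 0.013]
force: [0.2, -0.1, 0.9]
width: 0.116
```

Run:
```python
from h import *
print(tip(),env.sense()['ee_pos'])
im=env.read_camera('side')[:,:,::-1];cv2.imwrite('pics/l2.png',cv2.resize(im[180:250,295:385],None,fx=8,fy=8,interpolation=cv2.INTER_CUBIC))
```

```text
{'tip': array([56.2534, -0.0286, -0.409 ]), 'lug': array([-59.7426,   0.0892,   0.5417]), 'tilt': np.float64(0.4696224149988855), 'yaw': np.float64(0.023983677951300637), 'F': array([ 0.2212, -0.1288,  0.8722]), 'T': array([ 0.019 , -0.2194, -0.002 ]), 'w': 0.11580228596126664, 't': 12.2} [0.5524 0.0084 0.0955]
```

View pics/l2.png

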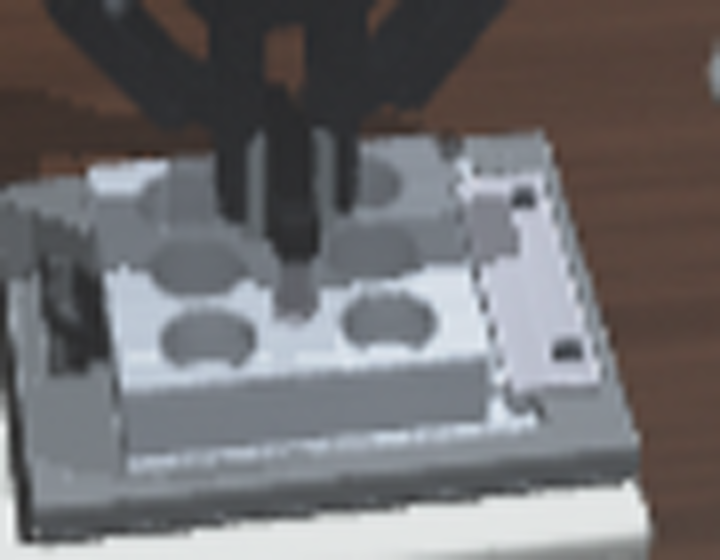

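Request:
jog_arm:
  increments:
    - [0, 0, 0, -0.0007, 0, 0, 0]
    - [0, 0, 0, -0.0015, 0, 0, 0]
    - [0, 0, 0, -0.0015, 0, 0, 0]

```text
clock: 12.55
ee_pos: [0.5522, 0.0084, 0.0964]
eef_rot: [-3.14, -0.038, 0.015]
force: [1.4, 0.0, -9.1]
width: 0.118
```

Run:
```python
from h import *
print(tip(),env.sense()['ee_pos'])
```

```text
{'tip': array([55.9523,  0.027 ,  0.4268]), 'lug': array([-60.0426,   0.1432,   1.5122]), 'tilt': np.float64(0.5361365691357823), 'yaw': np.float64(0.02399833209186056), 'F': array([ 1.4152,  0.0469, -9.1281]), 'T': array([-0.1505, -0.6157,  0.0314]), 'w': 0.11820855752148485, 't': 12.55} [0.5522 0.0084 0.0964]
```

It holds: 9 N upward against a 4 N weight lifted it under 1 mm. I'll press once more to lay it flat, then release.

Request:
jog_arm:
  increments:
    - [0, 0, 0, 0.002, 0, 0, 0]
    - [0, 0.0005, 0, 0.004, 0, 0.008, 0]
    - [0, 0.0005, 0, 0.0055, 0, 0.01, 0]
    - [0, 0.0005, 0, 0.0055, 0, 0.01, 0]
    - [0, 0.0005, 0, 0.003, 0, 0.01, 0]
    - [0, 0.0005, 0, 0.003, 0, 0.01, 0]

```text
clock: 13.15
ee_pos: [0.5535, 0.0085, 0.0953]
eef_rot: [-3.141, -0.038, -0.006]
force: [-2.7, 0.6, 7.8]
width: 0.118
```

Run:
```python
from h import *
print(tip(),env.sense()['ee_pos'])
```

```text
{'tip': array([58.015 ,  0.0046,  0.1761]), 'lug': array([-57.9841,   0.1168,  -0.2673]), 'tilt': np.float64(-0.2190043506874448), 'yaw': np.float64(0.024033405151041624), 'F': array([-2.6791,  0.6193,  7.8243]), 'T': array([ 0.0826,  0.5212, -0.0097]), 'w': 0.11798319413878398, 't': 13.15} [0.5535 0.0085 0.0953]
```

Now I'll open, back straight up, and move the arm clear so the top camera can see.

Request:
jog_arm:
  increments:
    - [0.045, 0, 0, -0.001, 0, 0, 0]
    - [0.045, 0, 0, -0.001, 0, 0, 0]
    - [0.045, 0, 0, -0.001, 0, 0, 0]
    - [0.045, 0, 0, -0.001, 0, 0, 0]
    - [0.045, 0, 0, -0.02, 0, 0, 0]
    - [0.045, 0, 0, -0.05, 0, 0, 0]
    - [0.045, 0, 0, -0.09, 0, 0, 0]
    - [0.045, 0, 0, -0.13, 0, 0, 0]

```text
clock: 13.95
ee_pos: [0.5525, 0.0083, 0.2253]
eef_rot: [-3.14, -0.038, -0.002]
force: [0.5, -0.1, -0.2]
width: 0.526
```

Run:
```python
from h import *
s=env.sense();print(s['ee_pos'],s['width'],s['force'])
im=env.read_camera('side')[:,:,::-1];cv2.imwrite('pics/m1.png',im);cv2.imwrite('pics/m2.png',cv2.resize(im[180:260,270:390],None,fx=6.5,fy=6.5,interpolation=cv2.INTER_CUBIC))
print(inc([.43,.28,.25],Rt(.6)))
```

```text
[0.5525 0.0083 0.2253] 0.525833471798336 [ 0.48  -0.051 -0.246]
(array([-0.1187, -0.2749, -0.019 ]), array([ 0.0045, -0.0126, -0.5758]))
```

View pics/m2.png

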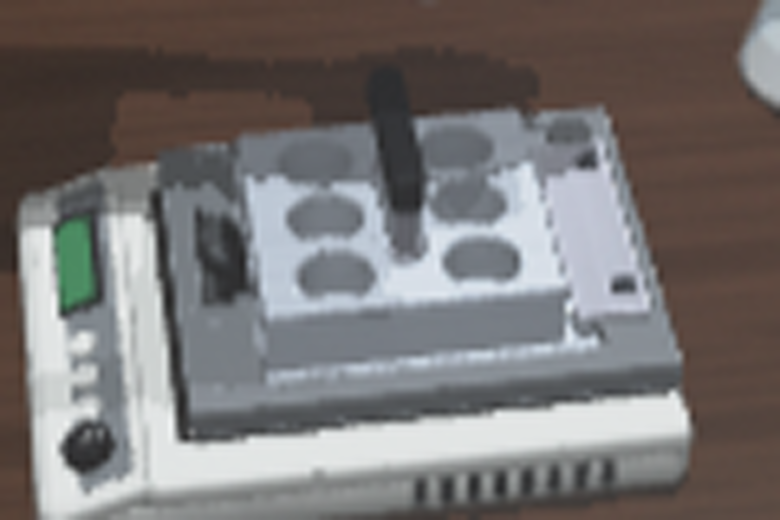

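Request:
jog_arm:
  increments:
    - [0.045, -0.015, -0.034, -0.002, 0, 0, -0.07]
    - [0.045, -0.03, -0.069, -0.005, 0, 0, -0.14]
    - [0.045, -0.045, -0.103, -0.007, 0, 0, -0.21]
    - [0.045, -0.06, -0.137, -0.01, 0, 0, -0.28]
    - [0.045, -0.075, -0.172, -0.012, 0, 0, -0.36]
    - [0.045, -0.09, -0.206, -0.014, 0, 0, -0.43]
    - [0.045, -0.105, -0.24, -0.017, 0, 0, -0.5]
    - [0.045, -0.119, -0.275, -0.019, 0, 0, -0.575]

```text
clock: 14.8
ee_pos: [0.4264, 0.2816, 0.2433]
eef_rot: [-3.0, -0.931, -0.004]
force: [0.4, 1.0, -0.0]
width: 0.526
```

Run:
```python
from h import *
for n in('side','top'):
    im=env.read_camera(n)[:,:,::-1];cv2.imwrite(f'pics/n_{n}.png',im)
s=cv2.imread('pics/n_side.png');t=cv2.imread('pics/n_top.png')
c=lambda im,x0,y0,x1,y1,k,n: cv2.imwrite(n,cv2.resize(im[y0:y1,x0:x1],None,fx=k,fy=k,interpolation=cv2.INTER_CUBIC))
c(s,270,180,390,270,6.5,'pics/n1.png');c(t,295,140,380,245,5.6,'pics/n2.png')
```

```text
(no output)
```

View pics/n1.png

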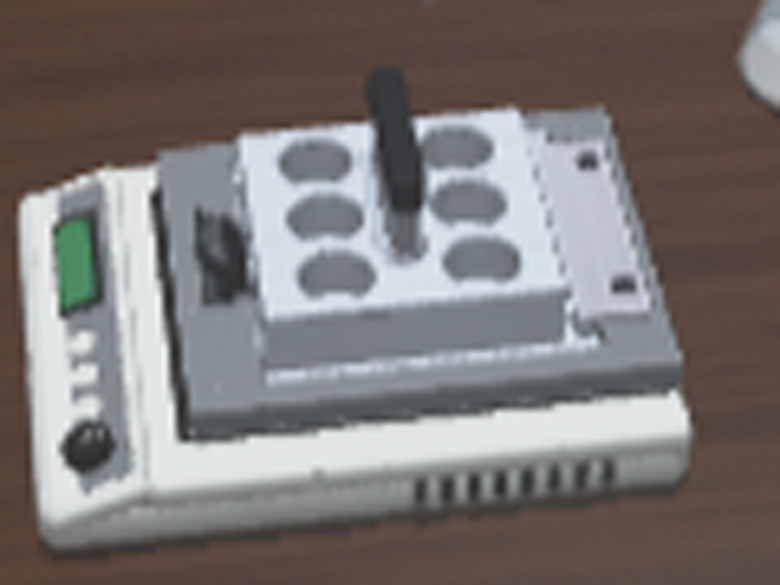

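View pics/n2.png

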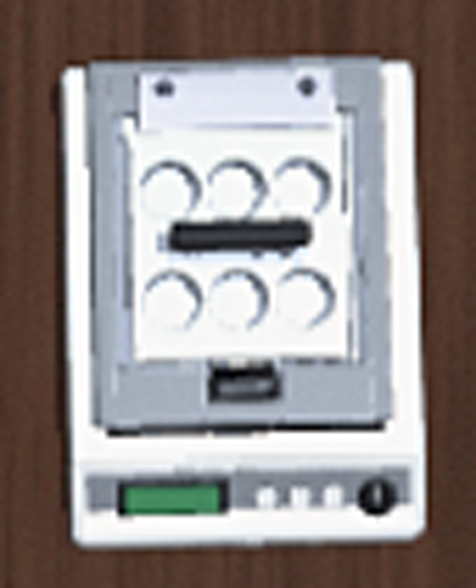

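View pics/n_top.png

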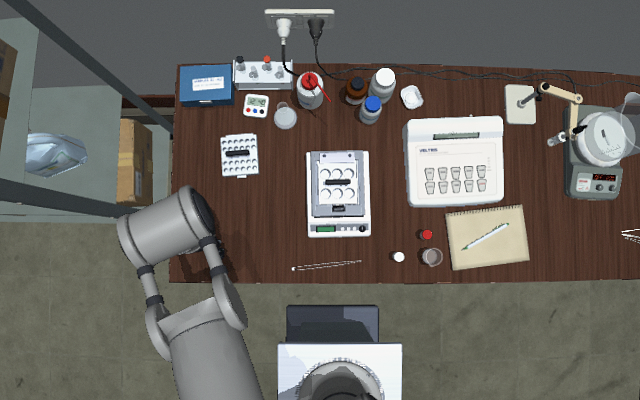

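The block sits squarely in the well with the bar at crop (240,236), and the bystanders are unmoved. Next, numeric checks that the pawl is back upright and the block is flat.

Run:
```python
from h import *
for n,(x0,y0,x1,y1) in (('top',(328,202,350,216)),('side',(296,206,312,232))):
    for f in (f'pics/{n}0.png',f'pics/n_{n}.png'):
        g=cv2.imread(f)[y0:y1,x0:x1].max(2)<100;p=np.argwhere(g)
        print(n,f,len(p),p.mean(0)[::-1]+[x0,y0])
# top corners both views: front-left(y+), front-right, back-right, back-left(side only 3)
T=cr([[134,357],[350,360],[343,130]],295,140,5.6);S=cr([[240,138],[265,318],[568,288]],270,180,6.5)
q=tri(T,S);print(q)
print('at z .068 top',onz('top',T,.068)); print('side',onz('side',S,.068))
def hf(P): return Rn.from_euler('z',-YAW).apply(P-W)*1e3
print(hf(onz('side',S,.068)))
# bystanders diff
a=cv2.imread('pics/top0.png').astype(int);b=cv2.imread('pics/n_top.png').astype(int)
for nm,(x0,y0,x1,y1) in dict(vials=(385,225,447,270),narrow=(215,130,265,182)).items():print(nm,np.abs(a-b)[y0:y1,x0:x1].max(2).mean(),(np.abs(a-b)[y0:y1,x0:x1].max(2)>60).sum())
```

```text
top pics/top0.png 60 [337.8    208.1167]
top pics/n_top.png 67 [337.791  208.1045]
side pics/side0.png 102 [302.7647 220.3235]
side pics/n_side.png 105 [302.8    220.2476]
[[ 0.5039  0.0546  0.0679  0.0008]
 [ 0.504  -0.0396  0.071   0.0032]
 [ 0.6048 -0.037   0.0706  0.0017]]
at z .068 top [[ 0.5034  0.0546  0.068 ]
 [ 0.5026 -0.0399  0.068 ]
 [ 0.6044 -0.0372  0.068 ]]
side [[ 0.5043  0.0545  0.068 ]
 [ 0.5057 -0.0364  0.068 ]
 [ 0.6062 -0.0342  0.068 ]]
[[-50.2498  47.2601  26.    ]
 [-51.0842 -43.623   26.    ]
 [ 49.4096 -43.9247  26.    ]]
vials 2.7878136200716845 0
narrow 2.2223076923076923 0
```

Run:
```python
from workcell import env
s=env.sense();print(s['clock'],s['qd'].round(3),s['force']);print(env.sign_off())
```

```text
14.9 [-0.072  0.     0.012 -0.039 -0.005 -0.002] [ 0.80711038 -0.19479689  0.61630487]
the job is handed in; nothing more can be done
None
```

I fitted the block with the six wide holes into the heater carrier and handed the job in at 14.9 s. I tilted it 15° to hook the tongue under the lip and swung the front down. I then pressed with up to 35 N until it lay level, released it and moved the arm clear.

**Last checks**
- **Catch:** the pawl is back where it started, to within 0.1 px in both views.
- **Block flat:** the top corners triangulate to z ≈ 0.068–0.071 m against 0.068 expected. Front and back on the right-hand side differ by only 0.4 mm. Before release the arm read the underside at the floor to within about 0.3 mm.
- **Lift test:** I lifted with a total of 9 N against the block's 4 N weight. The block rose less than 1 mm and was pressed flat again afterwards.
- **Vials, beaker and small-hole block:** their areas of the top picture are unchanged.

**Disagreements**
- **Top view against side view:** at the seated block's front right corner they differ by about 3 mm. Elsewhere the difference is 1–2 mm, about the calibration limit.
- **Well position:** tongue contact suggested the well is about 2 mm nearer than my image estimate.
- **Movement in x:** the block shifted about 2 mm when I relaxed the press, slightly more than the stated 1.5 mm play, though part of that may be slip in the grip.

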